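# Spark plug tester: seat the plug, hold the dial on the third click

## Robot

A 7-joint arm with a two-finger parallel gripper is mounted at the origin on the work surface. World frame = base frame: x ahead of the robot, y to its left, z up, the work surface at z = 0. Lengths are in m, angles in rad, forces in N, time in s.
With the tool pointing down it reaches from about 0.4 to 0.875 m from the base axis. Payload 6.5 kg.
Tool frame: the origin (TCP) lies midway between the tips of the shut fingers; the grasp point (between the pads) lies 19 mm behind it; z points along the fingers, y is the line along which they close (so a half turn about z gives the same grasp; the last joint's range is limited). The gripper opens to 85 mm and grips with 20 to 120 N. Pads are 22 mm wide; open, the fingers measure 114 mm over their backs; the gripper's body (76 mm by 85 mm) begins 54 mm behind the grasp point. The pads swing forward as they close: fully open they stand 13 mm farther back than shut.
Start: joints at [-1.414, 0.536, -0.004, 1.538, 0.003, 1.067, -0.071], TCP at [0.144, 0.634, 0.231] pointing down, gripper open.
Joint ranges: [-2.7, 2.7], [-0.37, 2.16], [-1.27, 1.26], [0.24, 2.4], [-1.31, 4.45], [0.19, 1.91], [-2.76, 2.76]. Speed limits (rad/s): [2.39, 2.39, 3.14, 3.14, 3.14, 3.14, 3.14].

## Interface

Orientations are given as a unit quaternion [x, y, z, w].
In Python, from cell import manip gives the robot as it stands.
- The arm moves only by the tool send_rows, never from a script. Its argument "motion" is a list of rows, each a list of 3 entries, a list of its own where there are three numbers: the turn, a rotation vector about the tool's x, y, z in degrees, then the shift along the tool's x, y, z in mm, then the finger opening in mm, from 0 to 85.4. A call has exactly 10 rows; each row is the pose to reach, as a shift and turn from the pose commanded when the call began, along the tool's axes at that moment; what a row does not reach only later rows make up. A row lasts 1/12 s, in which the tool goes at most 41.7 mm and 7.16 degrees, less where a joint would pass 70% of its speed; a pose out of reach is approached as far as the arm can. A call with a gripper value outside its range is refused whole. The fingers move at their own pace and stop on an object; "grip_force" is the grip in N (left out, the last holds). Time passes only in rows, so rows that repeat a pose let the fingers close, or fill a call up. It gives the time, the measured TCP pose, the force, the opening and the grip force at its end, in the units of the state.
- manip.state(): the state, without advancing time (a new reading comes with each control period).
- manip.camera(name): name is "scene" or "top" or "wrist"; returns (picture, depth): 480x640x3 uint8, red, green, blue; 480x640 float32, m along the optical axis (not along the pixel's ray), 0 where there is no reading.
- manip.camera_info(name): a dict with "mtx" (3x3 intrinsics, pixels), "k1" (the pictures are not rectified: a ray, as slopes to the right and down, at radius r is drawn at 1 + k1 r^2 times it, then the intrinsics apply), "xyz" and "attitude" of the camera in the world. Camera axes: x right, y down, z forward; pixel columns grow to the right and rows downward; lengths in m; the calibration is good to about 2 mm. A picture is of the moment at which its call begins: read the wrist's pose just before it. camera_info takes no time and is no camera call; for the wrist camera it gives the pose at the moment of the call.
- manip.close_job(): hands the job in; it is judged then, once.
The state is a dict: "time": time; "joints": joint angles; "qvel": joint speeds; "joint_torque": joint torques, N m; "ee_pos": TCP position; "tool_rot": TCP orientation; "ft_force": force on the tool from outside, world axes, zero at the start; "ft_torque": the same for the moment, N m; "finger_gap": opening from 0.0 (shut) to 1.0 (fully open); "grip_force": force on a finger pad.
Only numpy, scipy, OpenCV 4.12 (cv2) and the standard library are available. Lean on these libraries where they do the work, as an engineer would, in place of code of your own. Each camera call takes 0.05 s, during which the arm holds its last target. There are 200 camera calls.

## Task

Take the spark plug with the red bands out of the rack and push it gently down into the port of the tester until you feel it stop, fully home with its flange flush on the tester's top. Only then grip the tester's spring-return dial, turn it clockwise past the first two clicks to the third (the red dot) without forcing it on to its end stop, and finish while still holding it there. Leave the other plug and the other things on the bench where they are.

Things in the scene. Friction and masses are not known exactly. Their poses are not given: they have to be found in the camera images.
- plug_grip (a point): grip point of the plug to be tested (red bands): on its axis, half-way up the white ceramic (smooth cylinder 13 mm in diameter). Loose, 60 g, upright (z up) in a rack hole; draw it up 19 mm to clear. From here: top of terminal 19 mm above; top of the steel hexagon (22 mm wide) 23 mm below; flange underside 36 mm below; foot of the thread (14 mm in diameter) 55 mm below.
- plug_flange (a point): same plug: point on its axis in the underside of the flange (24 mm in diameter, 3 mm thick), 36 mm below plug_grip and 19 mm above the foot. Level with port when the plug is fully home. More than 40 N on the plug breaks its insulator.
- port (a point): centre of the tester's port: round hole 17 mm wide, 30 mm deep, 1 mm chamfer, in its level top. z up, +y towards the dial 110 mm away. In it a brass contact, held only by friction, meets the plug's foot with the flange still 4 to 12 mm up (varies), slides down with about 5 N drag and stays where left: the plug stands proud unless pushed on until the flange meets the rigid top.
- tester: the tester: fixed box 130 (x) x 220 (y) x 60 mm high, blue below, grey top; origin under its centre, z up. Port at y = -55 mm, dial axis at y = +55 mm. Dots on the top, 40 mm from the dial's axis, mark rest (white) and the clicks (white, yellow, red).
- dial_grip (a point): grip point of the dial on its vertical axis, 34 mm above the tester's top: an orange upright bar 48 mm long (this frame's x), 12 mm thick (y), top 8 mm above this point, on a black disc 52 mm wide whose face is 22 mm below this point. White stripe on the bar's -x end is the pointer. The frame turns with the dial, z up; at rest the bar lies along the tester's x.
- dial (a joint): turn of the dial in rad: 0 at rest, growing clockwise seen from above. Clicks (soft detents) at 0.4, 0.8 and 1.2; rigid end stop at 1.5. A return spring (0.09 N m at rest to 0.15 N m at the third click, plus or minus 0.05 N m at the clicks) carries it back to 0 when let go.
- spare: the other spark plug, same shape, blue bands, loose in the other hole of the rack. Origin at its foot, 19 mm below the flange. The rack is a fixed grey block 65 x 150 x 35 mm with its two holes 80 mm apart along the 150 mm side, flanges resting on its top. Leave alone.
- footpeg: loose aluminium footpeg lying along its x, 115 mm long, 34 mm wide, 26 mm high; origin under its middle. Leave alone.
- throttle_grip: loose black throttle grip lying along its x, 130 mm long, 45 mm in diameter at the collars; origin under its middle. Leave alone.
- washer_dish: loose white ceramic dish of washers, 110 mm in diameter, 28 mm high; origin under its centre. Leave alone.
- plug_socket: loose upright steel spark plug socket, 25 mm in diameter, 65 mm high; origin under its centre. Leave alone.
Not all that is in view belongs to the job. What is shaped like the part that bears plug_grip but orange is not meant.

How it is judged:
By the outcome, as a careful person would: the job done as asked, in the order asked, and still so for the second after the job is handed in, while the arm keeps its last pose, push and grip.
It also fails if it takes over 54 s, if anything falls off the work surface, if the arm or the gripper's body presses on something with over 40 N, if the wrist force passes 120 N, or if a joint passes its speed limit or range.

## Working session

There is one attempt and no reset: what is moved stays moved. The work goes in short steps, Python scripts to look and compute and a tool call to move; the robot and the scene stay as the last step left them, time stands still between calls to the robot, and variables do not carry over. Pictures are saved under pics/ and viewed, at most 10 in all, crops included, and the job is handed in when it is done.

Besides the shell and the picture viewer there is one more tool, called after "Call:" as name(argument=value, ...), one argument or row to a line, values as JSON. send_rows: Moves the arm, as the interface text tells. Its arguments: {"type":"object","properties":{"motion":{"type":"array","items":{"type":"array"}},"grip_force":{"type":"number"}},"required":["motion"]}

```bash
mkdir -p pics; ls; cat > h.py <<'E'
import numpy as np, cv2
from cell import manip
from scipy.spatial.transform import Rotation as R
def cam(n):
    i=manip.camera_info(n); a=np.array(i["attitude"],float)
    Rm=R.from_quat(a).as_matrix() if a.size==4 else a.reshape(3,3)
    return np.array(i["mtx"]),float(i["k1"]),np.array(i["xyz"]),Rm
def ray(c,px):
    K,k1,o,Rm=c; px=np.atleast_2d(np.array(px,float))
    s=np.c_[(px[:,0]-K[0,2])/K[0,0],(px[:,1]-K[1,2])/K[1,1]]
    u=s.copy()
    for _ in range(30): u=s/(1+k1*(u**2).sum(1,keepdims=True))
    return o,np.c_[u,np.ones(len(u))]@Rm.T
def onz(c,px,z):
    o,d=ray(c,px); return o+d*((z-o[2])/d[:,2])[:,None]
def tri(c1,p1,c2,p2):
    o1,d1=ray(c1,p1);o2,d2=ray(c2,p2);A=0;b=0
    for o,d in((o1,d1[0]),(o2,d2[0])):
        d=d/np.linalg.norm(d);P=np.eye(3)-np.outer(d,d);A=A+P;b=b+P@o
    return np.linalg.solve(A,b)
def proj(c,X):
    K,k1,o,Rm=c; p=(np.atleast_2d(X)-o)@Rm; s=p[:,:2]/p[:,2:]; s=s*(1+k1*(s**2).sum(1,keepdims=True))
    return s*[K[0,0],K[1,1]]+[K[0,2],K[1,2]]
def blobs(img,lo,hi,amin=20):
    h=cv2.cvtColor(img,cv2.COLOR_RGB2HSV); m=cv2.inRange(h,np.array(lo),np.array(hi))
    n,l,s,c=cv2.connectedComponentsWithStats(m)
    return [(s[i].tolist(),c[i].round(1).tolist()) for i in range(1,n) if s[i,4]>=amin],l
E
python3 - <<'E'
from h import *
for n in("scene","top","wrist"):
    i=manip.camera_info(n); print(n,i)
    im,d=manip.camera(n); np.savez(f"pics/{n}0.npz",im=im,d=d,i=i)
    cv2.imwrite(f"pics/{n}0.png",im[:,:,::-1])
print(manip.state())
E
```

```text
pics
scene {'mtx': array([[440.44617573,   0.        , 315.47289309],
       [  0.        , 440.44617573, 241.4656467 ],
       [  0.        ,   0.        ,   1.        ]]), 'k1': -0.0868141374164375, 'xyz': array([ 0.91082884, -0.41907812,  0.58643618]), 'attitude': array([ 0.88210429,  0.30617736, -0.12359644, -0.33596334])}
top {'mtx': array([[491.79407083,   0.        , 308.35126817],
       [  0.        , 491.79407083, 238.73211807],
       [  0.        ,   0.        ,   1.        ]]), 'k1': -0.07231161580158993, 'xyz': array([ 0.52880168, -0.06683026,  0.87924311]), 'attitude': array([-0.703537  ,  0.70838673, -0.03898547,  0.04128026])}
wrist {'mtx': array([[392.66978846,   0.        , 318.92186788],
       [  0.        , 392.66978846, 238.19485513],
       [  0.        ,   0.        ,   1.        ]]), 'k1': 0.002909758948644886, 'xyz': array([0.073292  , 0.64925956, 0.37319631]), 'attitude': array([0.77345413, 0.61791374, 0.08778536, 0.11065736])}
{'time': 0.15, 'joints': array([-1.41419492,  0.53699768, -0.00443965,  1.53862229,  0.00257664,
        1.06732688, -0.07123004]), 'qvel': array([ 9.79742691e-04, -2.29671569e-03,  3.24630896e-05, -2.12316329e-03,
        6.31791397e-04, -1.23771319e-03,  8.44214378e-04]), 'joint_torque': array([ 1.51664721e-03, -5.83785439e+01,  1.04970261e+00, -2.59351265e+01,
        1.24326692e-02,  6.52170871e-03,  3.36247574e-06]), 'ee_pos': array([0.14351943, 0.63346007, 0.23062007]), 'tool_rot': array([ 1.11155036e-01,  9.93802849e-01, -6.73357366e-04, -3.50104391e-05]), 'ft_force': array([ 0.50243983, -0.3973374 , -0.73163533]), 'ft_torque': array([-0.03446277,  0.01772409, -0.023317  ]), 'grip_force': 0.0, 'finger_gap': 0.9996845193587277}
```

View pics/top0.png

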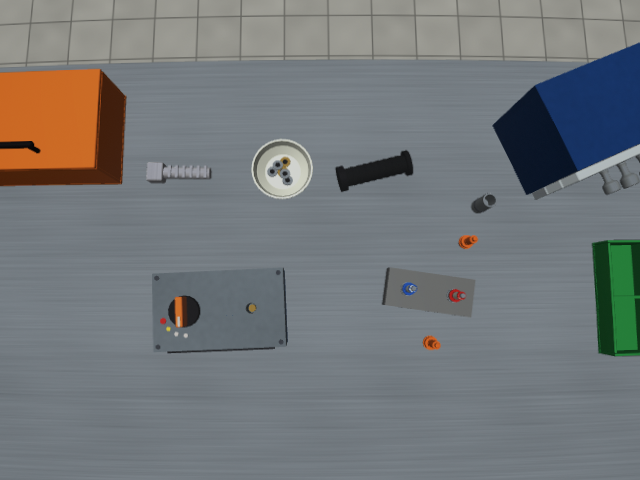

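View pics/scene0.png

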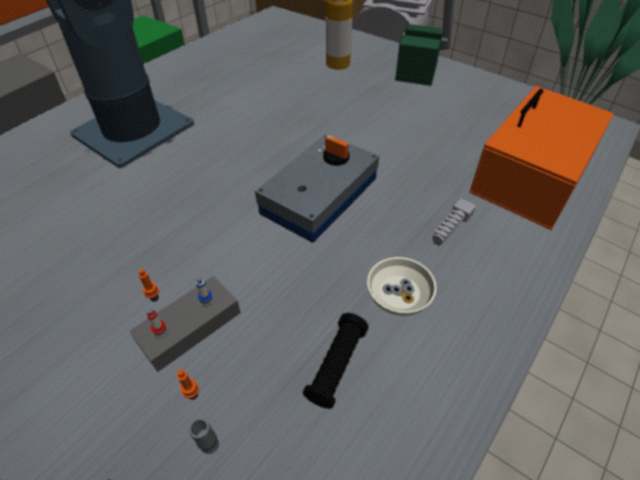

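The top view shows four plug-shaped things: red-banded at (457,296) in the rack, blue-banded at (409,289) in the rack, and orange ones at (468,241) and (432,343). The red-banded one in the rack fits the description. The tester's dial is at (182,311) and its port at (251,308). In the scene view the red plug is at (156,323), the dial at (337,149) and the port at (302,188). Next I take an enlarged crop and measure.

```bash
python3 - <<'E'
from h import *
T=np.load("pics/top0.npz",allow_pickle=True);S=np.load("pics/scene0.npz",allow_pickle=True)
t,s=T["im"],S["im"]; ct,cs=cam("top"),cam("scene")
a=cv2.resize(t[260:360,380:500],(480,400),interpolation=cv2.INTER_CUBIC)
b=cv2.resize(s[260:380,120:250],(312,288),interpolation=cv2.INTER_CUBIC)
c=np.zeros((400,792,3),np.uint8);c[:,:480]=a;c[:288,480:]=b
cv2.imwrite("pics/crop1.png",c[:,:,::-1])
for nm,im,dep,cc in(("top",t,T["d"],ct),("scene",s,S["d"],cs)):
    for col,lo,hi in(("red",(0,170,100),(4,255,255)),("red2",(174,150,100),(180,255,255)),("blue",(105,150,120),(125,255,255)),("orange",(5,180,120),(15,255,255)),("yel",(20,120,120),(32,255,255)),("white",(0,0,185),(180,40,255))):
        bl,l=blobs(im,lo,hi,4)
        for st,ce in bl:
            if st[4]>1500: continue
            u,v=map(int,np.round(ce)); z=dep[v,u]
            o,d=ray(cc,ce); K,k1,oo,Rm=cc; X=o+d[0]*z
            if abs(X[0]-.5)<.25 and abs(X[1])<.45: print(nm,col,st,ce,X.round(4))
# depth of tester top/rack top in top view
K,k1,o,Rm=ct
for p in((220,290),(220,330),(270,290),(270,330),(395,300),(430,303),(433,280),(340,330)):
    oo,d=ray(ct,p); print(p,(oo+d[0]*T["d"][p[1],p[0]]).round(4))
E
```

```text
top red [449, 289, 15, 13, 74] [454.6, 294.8] [ 0.5266 -0.3058  0.0657]
top red [161, 319, 5, 4, 18] [162.8, 320.5] [0.4872 0.1785 0.059 ]
top blue [403, 283, 13, 12, 62] [407.5, 288.5] [ 0.5376 -0.2249  0.0796]
top orange [96, 160, 1, 5, 5] [96.0, 162.0] [0.7451 0.2811 0.1098]
top orange [459, 236, 18, 13, 133] [467.0, 241.0] [ 0.6179 -0.3363  0.0467]
top orange [175, 297, 8, 30, 172] [178.4, 309.3] [0.507  0.1408 0.1031]
top orange [423, 336, 17, 13, 139] [430.9, 342.6] [ 0.4482 -0.2661  0.057 ]
top yel [249, 305, 7, 7, 36] [251.8, 307.8] [0.5076 0.0313 0.0477]
top yel [166, 327, 5, 4, 15] [167.9, 328.5] [0.4741 0.1694 0.0599]
top white [252, 139, 61, 60, 1337] [286.7, 173.6] [ 0.7459 -0.0261  0.0139]
top white [178, 317, 2, 9, 16] [178.4, 321.4] [0.4881 0.1403 0.1037]
top white [175, 333, 3, 2, 6] [176.0, 333.5] [0.466  0.1555 0.0606]
top white [184, 334, 3, 3, 7] [185.3, 335.0] [0.4637 0.1394 0.0627]
scene red [148, 312, 8, 7, 26] [152.1, 315.9] [ 0.5318 -0.3114  0.0806]
scene red [151, 321, 14, 12, 68] [158.7, 328.2] [ 0.534  -0.3121  0.0516]
scene blue [198, 291, 14, 10, 37] [205.1, 296.5] [ 0.5452 -0.2336  0.0514]
scene orange [326, 138, 22, 9, 60] [338.8, 141.9] [0.5135 0.1397 0.102 ]
scene orange [139, 270, 8, 9, 43] [142.6, 274.1] [ 0.4492 -0.271   0.0667]
scene orange [143, 282, 15, 15, 89] [150.8, 289.7] [ 0.4554 -0.2723  0.0332]
scene orange [178, 370, 10, 11, 72] [181.9, 375.1] [ 0.6236 -0.3402  0.0677]
scene orange [181, 379, 17, 19, 159] [189.7, 389.1] [ 0.6277 -0.3415  0.0329]
scene white [372, 267, 48, 42, 891] [390.5, 288.8] [ 0.7407 -0.0232  0.0085]
(220, 290) [0.5375 0.0829 0.0608]
(220, 330) [0.4718 0.0821 0.0617]
(270, 290) [ 5.371e-01 -2.000e-04  5.910e-02]
(270, 330) [ 4.714e-01 -3.000e-04  5.980e-02]
(395, 300) [ 0.5187 -0.2116  0.0354]
(430, 303) [ 0.513  -0.2718  0.0348]
(433, 280) [ 0.5521 -0.2776  0.0371]
(340, 330) [ 0.4665 -0.1191  0.0009]
```

View pics/crop1.png

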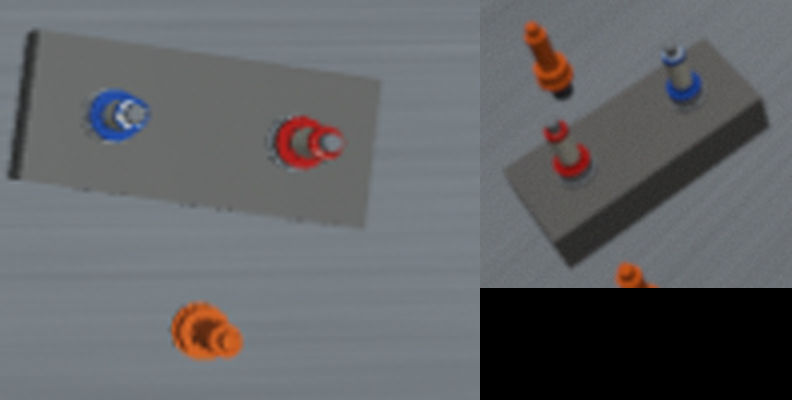

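The crop confirms it: the red-banded plug is the right one in the rack, with its terminal at top (463.2,295.8) and scene (150,313). Blue is the spare, and the orange ones stand outside the rack. Next I measure the tester rectangle and the plug.

```bash
python3 - <<'E'
from h import *
T=np.load("pics/top0.npz",allow_pickle=True);S=np.load("pics/scene0.npz",allow_pickle=True)
ct,cs=cam("top"),cam("scene")
print("terminal",tri(ct,(463.2,295.8),cs,(150,312.9)))
print("dial bar top?",tri(ct,(178.4,311),cs,(338,142)))
v,u=np.mgrid[0:480,0:640]
def cloud(c,d):
    o,r=ray(c,np.c_[u.ravel(),v.ravel()]); return o+r*d.ravel()[:,None]
X=cloud(ct,T["d"])
def rect(sel,z):
    m=sel.reshape(480,640).astype(np.uint8)
    k,l,s,c=cv2.connectedComponentsWithStats(m); i=1+np.argmax(s[1:,4]); m=(l==i)
    cn=max(cv2.findContours(m.astype(np.uint8),0,1)[0],key=cv2.contourArea)[:,0]
    P=onz(ct,cn,z)[:,:2]; return cv2.minAreaRect((P*1000).astype(np.float32))
near=lambda x,y,r:(np.hypot(X[:,0]-x,X[:,1]-y)<r)
print("tester",rect((X[:,2]>.052)&near(.505,.087,.2),.06))
print("rack",rect((X[:,2]>.028)&(X[:,2]<.1)&near(.53,-.265,.12)&(abs(X[:,0]-.53)<.05),.035))
for n,p in(("red",(162.8,320.5)),("yel",(167.9,328.5)),("w2",(176,333.5)),("w1",(185.3,335))): print(n,onz(ct,p,.06)[0])
print("contact",onz(ct,(251.8,307.8),.05)[0])
m=((X[:,2]>.095)&near(.507,.14,.05)).reshape(480,640).astype(np.uint8)
cn=max(cv2.findContours(m,0,1)[0],key=cv2.contourArea)[:,0]
print("bar",cv2.minAreaRect((onz(ct,cn,.102)[:,:2]*1000).astype(np.float32)), np.median(X[m.ravel()>0,2]))
q=manip.state();Rm=R.from_quat(q["tool_rot"]).as_matrix();print(Rm.round(3), q["ee_pos"])
c=cam("wrist");print("wrist cam in tool",Rm.T@(c[2]-q["ee_pos"]),Rm.T@c[3])
for tgt in((.53,-.31,.20),):print((Rm.T@(np.array(tgt)-q["ee_pos"])*1000).round(1))
E
```

```text
terminal [ 0.5260958  -0.31255491  0.08358647]
dial bar top? [0.5056734  0.14434624 0.095323  ]
tester ((505.27459716796875, 86.95494079589844), (130.99778747558594, 222.48770141601562), 2.5367181301116943)
rack ((531.7774047851562, -271.78924560546875), (150.3733367919922, 65.74729919433594), 81.11335754394531)
red [0.48727351 0.17818934 0.06      ]
yel [0.47412136 0.16936268 0.06      ]
w2 [0.4659335  0.15563778 0.06      ]
w1 [0.46349203 0.14004697 0.06      ]
contact [0.50763347 0.03104577 0.05      ]
bar ((502.7584228515625, 140.03761291503906), (47.13394546508789, 12.780238151550293), 1.0090240240097046) 0.10191900528926934
[[-0.975  0.221 -0.   ]
 [ 0.221  0.975 -0.001]
 [-0.    -0.001 -1.   ]] [0.14351943 0.63346007 0.23062007]
wrist cam in tool [ 0.07197194 -0.0002434  -0.14270071] [[-2.60357756e-05 -9.60123940e-01 -2.79574712e-01]
 [ 9.99999803e-01 -2.00312267e-04  5.94792109e-04]
 [-6.27076388e-04 -2.79574642e-01  9.60123756e-01]]
[-585.4 -834.7   31.8]
```

Call:
send_rows(
  motion=[
    [[0, 0, -1.5], [-35, -20, 0], 40],
    [[0, 0, -3], [-70, -40, 0], 40],
    [[0, 0, -4.5], [-105, -60, 0], 40],
    [[0, 0, -6], [-140, -80, 0], 40],
    [[0, 0, -7.5], [-175, -100, 0], 40],
    [[0, 0, -9], [-210, -120, 0], 40],
    [[0, 0, -10.5], [-245, -140, 0], 40],
    [[0, 0, -12], [-280, -160, 0], 40],
    [[0, 0, -13.5], [-315, -180, 0], 40],
    [[0, 0, -15], [-350, -200, 0], 40],
  ],
)

```text
time: 0.98
ee_pos: [0.4418, 0.3599, 0.2312]
tool_rot: [-0.02, 1.0, -0.0, -0.0]
ft_force: [0.9, 0.7, 0.8]
finger_gap: 0.47
grip_force: 0.0
```

```bash
cat >> h.py <<'E'
def to(x,y,z):
    q=manip.state();Rm=R.from_quat(q["tool_rot"]).as_matrix()
    print("t",q["time"],"p",np.round(q["ee_pos"],4),"J",np.round(q["joints"],2),"F",np.round(q["ft_force"],1),"yaw of tool y",np.degrees(np.arctan2(Rm[1,1],Rm[0,1])).round(2),"tilt",Rm[:,2].round(4),"gap",q["finger_gap"]*85.4,q["grip_force"])
    print("delta tool mm",(Rm.T@(np.array([x,y,z])-q["ee_pos"])*1000).round(1))
E
python3 -c "
from h import *
to(.526,-.25,.2)"
```

```text
t 0.9833 p [0.4418 0.3599 0.2312] J [-0.79  0.4   0.04  1.76 -0.02  0.98  0.87] F [0.9 0.7 0.8] yaw of tool y 92.32 tilt [-1.e-04 -1.e-04 -1.e+00] gap 40.175401909388405 0.0
delta tool mm [ -59.4 -612.8   31.3]
```

Call:
send_rows(
  motion=[
    [[0, 0, 0], [-5, -40, 0], 40],
    [[0, 0, 0], [-10, -80, 0], 40],
    [[0, 0, 0], [-15, -120, 0], 40],
    [[0, 0, 0], [-20, -160, 0], 40],
    [[0, 0, 0], [-25, -200, 0], 40],
    [[0, 0, 0], [-30, -240, 0], 40],
    [[0, 0, 0], [-35, -280, 0], 40],
    [[0, 0, 0], [-40, -320, 0], 40],
    [[0, 0, 0], [-45, -360, 0], 40],
    [[0, 0, 0], [-50, -400, 0], 40],
  ],
)

```text
time: 1.82
ee_pos: [0.5061, -0.0381, 0.2313]
tool_rot: [-0.02, 1.0, 0.0, 0.0]
ft_force: [1.5, -0.1, -0.1]
finger_gap: 0.464
grip_force: 0.0
```

Call:
send_rows(
  motion=[
    [[0, 0, 0], [-2, -35, 3], 40],
    [[0, 0, 0], [-4, -70, 6], 40],
    [[0, 0, 0], [-6, -105, 10], 40],
    [[0, 0, 0], [-8, -140, 15], 40],
    [[0, 0, 0], [-10, -170, 20], 40],
    [[0, 0, 0], [-10, -195, 25], 40],
    [[0, 0, 0], [-10, -210, 30], 40],
    [[0, 0, 0], [-10, -213, 31], 40],
    [[0, 0, 0], [-10, -213, 31], 40],
    [[0, 0, 0], [-10, -213, 31], 40],
  ],
)

```text
time: 2.65
ee_pos: [0.5248, -0.2472, 0.2002]
tool_rot: [-0.02, 1.0, 0.001, -0.0]
ft_force: [0.1, 0.4, -0.3]
finger_gap: 0.463
grip_force: 0.0
```

```bash
python3 - <<'E'
from h import *
to(.5258,-.3118,.12)
c=cam("wrist"); im,d=manip.camera("wrist"); np.savez("pics/w1.npz",im=im,d=d,c=np.array(c,dtype=object))
for X in((.5258,-.3118,.09),(.5258,-.3118,.038)): print(proj(c,X))
cv2.imwrite("pics/w1.png",im[:,:,::-1])
E
```

```text
t 2.65 p [ 0.5248 -0.2472  0.2002] J [ 0.15  0.46  0.28  1.77 -0.16  0.93  2.11] F [ 0.1  0.4 -0.3] yaw of tool y 92.29 tilt [-2.0e-04  1.1e-03 -1.0e+00] gap 39.57299658483913 0.0
delta tool mm [  1.6 -64.6  80.2]
[[221.84036916 233.57149437]]
[[237.23801942 216.03577111]]
```

View pics/w1.png

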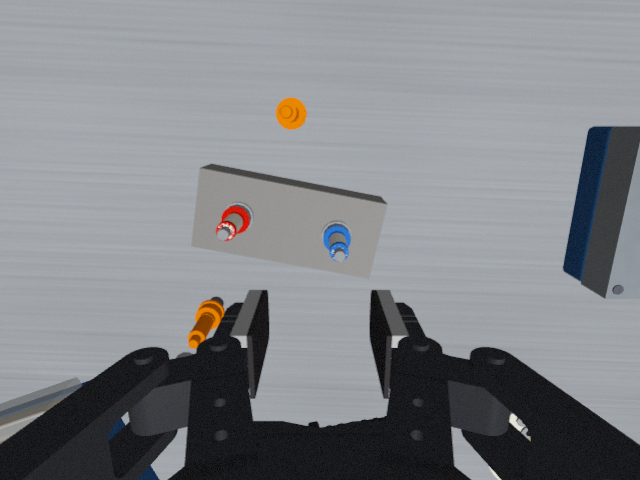

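The wrist view shows the red plug's terminal at (224,233), blue at (339,255), and the fingers clear on both sides. This agrees with the measured position to about 1 mm. Moving down over it.

Call:
send_rows(
  motion=[
    [[0, 0, 0], [1, -25, 0], 40],
    [[0, 0, 0], [1.5, -50, 0], 40],
    [[0, 0, 0], [1.5, -64, 5], 40],
    [[0, 0, 0], [1.5, -64, 30], 40],
    [[0, 0, 0], [1.5, -64, 60], 40],
    [[0, 0, 0], [1.5, -64, 85], 40],
    [[0, 0, 0], [1.5, -64, 105], 40],
    [[0, 0, 0], [1.5, -64, 122], 40],
    [[0, 0, 0], [1.5, -64, 135], 40],
    [[0, 0, 0], [1.5, -64, 145], 40],
  ],
)

```text
time: 3.53
ee_pos: [0.5257, -0.3112, 0.0539]
tool_rot: [-0.02, 1.0, 0.001, -0.0]
ft_force: [-0.3, 0.0, -0.3]
finger_gap: 0.465
grip_force: 0.0
```

```bash
python3 - <<'E'
from h import *
to(.5258,-.311,.055)
im,d=manip.camera("wrist"); cv2.imwrite("pics/w2.png",im[:,:,::-1]); print(proj(cam("wrist"),(.5258,-.311,.09)),proj(cam("wrist"),(.5258,-.311,.038)))
E
```

```text
t 3.5333 p [ 0.5257 -0.3112  0.0539] J [ 0.3   0.71  0.23  1.76 -0.24  0.69  2.27] F [-0.3  0.  -0.3] yaw of tool y 92.3 tilt [-9.0e-04  1.3e-03 -1.0e+00] gap 39.738353416275196 0.0
delta tool mm [-0.2  0.2 -1.1]
[[318.92584159 369.15912082]] [[318.58911981 297.95829467]]
```

View pics/w2.png

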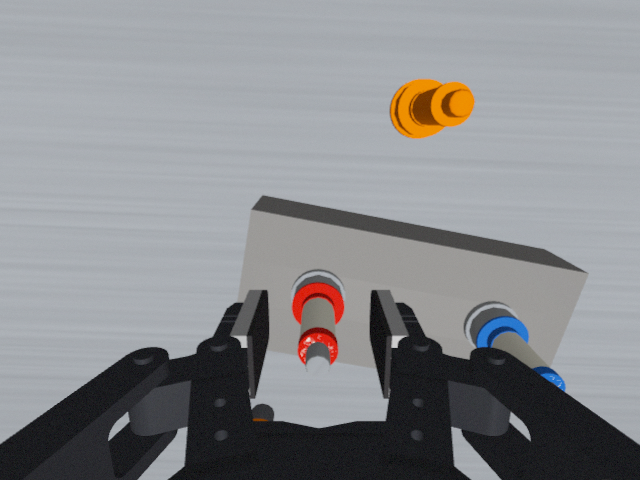

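The wrist view shows the red plug centred between the pads (terminal at about (318,362), flange at about (318,297)). Closing on it.

Call:
send_rows(
  motion=[
    [[0, 0, 0], [0, 0, 0], 25],
    [[0, 0, 0], [0, 0, 0], 18],
    [[0, 0, 0], [0, 0, 0], 14],
    [[0, 0, 0], [0, 0, 0], 10],
    [[0, 0, 0], [0, 0, 0], 5],
    [[0, 0, 0], [0, 0, 0], 5],
    [[0, 0, 0], [0, 0, 0], 5],
    [[0, 0, 0], [0, 0, 0], 5],
    [[0, 0, 0], [0, 0, 0], 5],
    [[0, 0, 0], [0, 0, 0], 5],
  ],
  grip_force=45,
)

```text
time: 4.42
ee_pos: [0.5265, -0.313, 0.0564]
tool_rot: [-0.02, 1.0, -0.0, 0.001]
ft_force: [-1.0, 1.0, 6.2]
finger_gap: 0.134
grip_force: 44.2
```

Call:
send_rows(
  motion=[
    [[0, 0, 0], [0, 0, -4], 5],
    [[0, 0, 0], [0, 0, -10], 5],
    [[0, 0, 0], [0, 0, -17], 5],
    [[0, 0, 0], [0, 0, -25], 5],
    [[0, 0, 0], [0, 0, -35], 5],
    [[0, 0, 0], [0, 0, -50], 5],
    [[0, 0, 0], [0, 0, -70], 5],
    [[0, 0, 0], [0, 0, -90], 5],
    [[0, 0, 0], [0, 0, -95], 5],
    [[0, 0, 0], [0, 0, -95], 5],
  ],
)

```text
time: 5.25
ee_pos: [0.5269, -0.3134, 0.1526]
tool_rot: [-0.019, 1.0, -0.001, 0.002]
ft_force: [-1.0, 0.4, -1.3]
finger_gap: 0.132
grip_force: 44.0
```

```bash
python3 - <<'E'
from h import *
to(.5077,.0315,.15)
E
```

```text
t 5.25 p [ 0.5269 -0.3134  0.1526] J [ 0.27  0.57  0.28  1.72 -0.19  0.87  2.23] F [-1.   0.4 -1.3] yaw of tool y 92.23 tilt [ 0.0037 -0.0018 -1.    ] gap 11.258138792182868 44.03336226940155
delta tool mm [  5.8 345.4   1.9]
```

Call:
send_rows(
  motion=[
    [[0, 0, 0], [1, 30, 0], 5],
    [[0, 0, 0], [2, 68, 0], 5],
    [[0, 0, 0], [3, 106, 0], 5],
    [[0, 0, 0], [4, 146, 0], 5],
    [[0, 0, 0], [5, 186, 0], 5],
    [[0, 0, 0], [6, 226, 0], 5],
    [[0, 0, 0], [6, 266, 0], 5],
    [[0, 0, 0], [6, 306, 0], 5],
    [[0, 0, 0], [6, 336, 0], 5],
    [[0, 0, 0], [6, 345, 0], 5],
  ],
)

```text
time: 6.08
ee_pos: [0.5049, 0.0381, 0.1493]
tool_rot: [-0.023, 1.0, 0.001, -0.001]
ft_force: [-0.1, 0.7, -0.3]
finger_gap: 0.132
grip_force: 44.0
```

```bash
python3 - <<'E'
from h import *
to(.5077,.0315,.15)
im,d=manip.camera("wrist");c=cam("wrist"); cv2.imwrite("pics/w3.png",im[:,:,::-1])
p=manip.state()["ee_pos"]
print(proj(c,p+[0,0,.038]),proj(c,(.5077,.0315,.06)),proj(c,p+[0,0,-.018]),proj(c,p+[0,0,-.0404]))
for n in("top","scene"):
    im,d=manip.camera(n);np.savez(f"pics/{n}1.npz",im=im,d=d)
    if n=="scene": S=im
    print(n,proj(cam(n),p+[0,0,.038]),proj(cam(n),p+[0,0,-.0404]),proj(cam(n),(.5077,.0315,.06)))
A=cv2.imread("pics/w3.png")[150:450,200:440]; B=cv2.resize(S[110:230,230:350,::-1],(480,480),interpolation=cv2.INTER_CUBIC)
o=np.zeros((480,720,3),np.uint8);o[:300,:240]=A;o[:,240:]=B;cv2.imwrite("pics/w3c.png",o)
E
```

```text
t 6.0833 p [0.5049 0.0381 0.1493] J [-0.35  0.42  0.23  1.99 -0.14  0.75  1.58] F [-0.1  0.7 -0.3] yaw of tool y 92.67 tilt [-0.002   0.0024 -1.    ] gap 11.279341259264003 44.045330286026
delta tool mm [-2.5 -6.8 -0.7]
[[318.98829096 367.71368838]] [[308.69550823 248.77899986]] [[318.60009753 292.70605062]] [[318.50450708 274.2396361 ]]
top [[235.69045959 312.17510014]] [[243.26607491 310.41336002]] [[250.81408447 307.91899071]]
scene [[298.18422427 125.61245277]] [[300.00630339 164.2602037 ]] [[300.02133744 187.93576504]]
```

View pics/w3c.png

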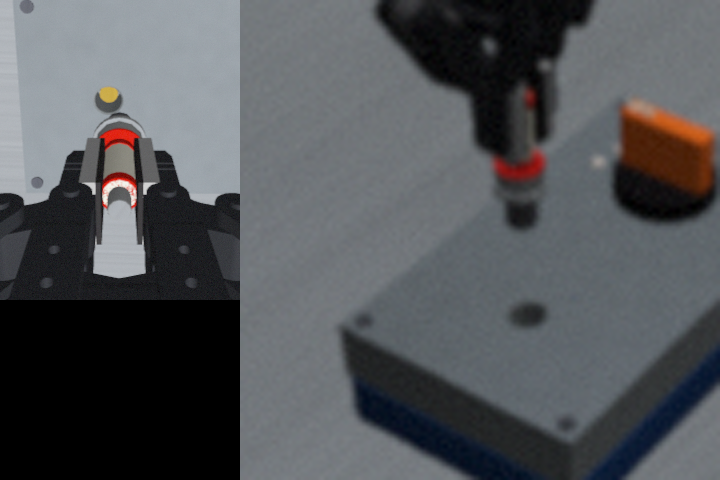

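The wrist crop shows the port at (309,248), where it was predicted, and the plug held with its flange front edge at about row 267. The scene half shows it hanging over the tester. I want to check the plug's tilt in the hand, so I compare enlargements.

```bash
python3 - <<'E'
from h import *
w2=cv2.imread("pics/w2.png");w3=cv2.imread("pics/w3.png");w1=cv2.imread("pics/w1.png")
def cr(im,x,y,w,h,s): return cv2.resize(im[y:y+h,x:x+w],None,fx=s,fy=s,interpolation=cv2.INTER_CUBIC)
o=np.zeros((600,800,3),np.uint8)
a=cr(w2,280,260,80,120,5);o[:600,:400]=a; b=cr(w3,280,255,80,120,5);o[:600,400:800]=b
for im in(o,): 
    for r in range(0,600,50): cv2.line(o,(0,r),(8,r),(0,255,0),1);cv2.line(o,(400,r),(408,r),(0,255,0),1)
cv2.imwrite("pics/cmp.png",o)
for n,im in(("w2",w2),("w3",w3)):
    col=im[250:385,316:322].mean(1).astype(int); print(n,[(250+i,*col[i][::-1]) for i in range(0,135,3)])
E
```

```text
w2 [(250, np.int64(155), np.int64(154), np.int64(152)), (253, np.int64(154), np.int64(153), np.int64(152)), (256, np.int64(155), np.int64(153), np.int64(152)), (259, np.int64(154), np.int64(154), np.int64(151)), (262, np.int64(154), np.int64(152), np.int64(151)), (265, np.int64(154), np.int64(153), np.int64(151)), (268, np.int64(146), np.int64(144), np.int64(142)), (271, np.int64(126), np.int64(131), np.int64(133)), (274, np.int64(159), np.int64(163), np.int64(168)), (277, np.int64(87), np.int64(88), np.int64(90)), (280, np.int64(88), np.int64(89), np.int64(90)), (283, np.int64(182), np.int64(29), np.int64(17)), (286, np.int64(218), np.int64(37), np.int64(21)), (289, np.int64(218), np.int64(35), np.int64(17)), (292, np.int64(201), np.int64(31), np.int64(13)), (295, np.int64(111), np.int64(12), np.int64(11)), (298, np.int64(143), np.int64(116), np.int64(107)), (301, np.int64(126), np.int64(125), np.int64(117)), (304, np.int64(127), np.int64(125), np.int64(117)), (307, np.int64(128), np.int64(126), np.int64(117)), (310, np.int64(126), np.int64(126), np.int64(116)), (313, np.int64(127),
[... 2800 characters left out ...]
p.int64(90), np.int64(89)), (346, np.int64(90), np.int64(91), np.int64(92)), (349, np.int64(101), np.int64(103), np.int64(104)), (352, np.int64(174), np.int64(178), np.int64(183)), (355, np.int64(174), np.int64(179), np.int64(184)), (358, np.int64(175), np.int64(179), np.int64(184)), (361, np.int64(173), np.int64(177), np.int64(182)), (364, np.int64(172), np.int64(176), np.int64(181)), (367, np.int64(172), np.int64(176), np.int64(181)), (370, np.int64(174), np.int64(179), np.int64(183)), (373, np.int64(173), np.int64(178), np.int64(183)), (376, np.int64(173), np.int64(176), np.int64(181)), (379, np.int64(172), np.int64(178), np.int64(182)), (382, np.int64(174), np.int64(179), np.int64(184))]
```

View pics/cmp.png

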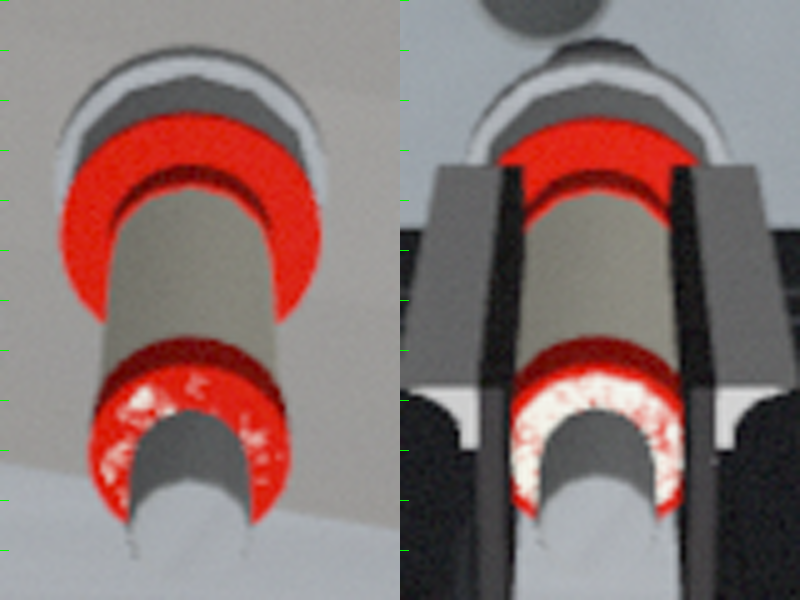

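The enlargement shows the terminal top's upper edge at row 356 in w2 and row 350 in w3, with the flange front edge at 269.4 and 267. I solve for the in-hand offset from these.

```bash
python3 - <<'E'
from h import *
c=cam("wrist");q=manip.state();p=q["ee_pos"];Rm=R.from_quat(q["tool_rot"]).as_matrix()
P=lambda v:proj(c,p+Rm@np.array(v))[0].round(1)
print("now",p)
for dz in(0,.002):
  for dx in(-.001,0,.001):
    print(dz,dx,"term front(350)",P([dx+.006,0,-.0336+dz]),"flange top front(267)",P([dx+.012,0,.0184+dz]),"foot front(262)",P([dx+.007,0,.0404+dz]))
print("port",onz(c,(308.7,248),.06))
to(.5077,.0315,.15)
E
```

```text
now [0.50567398 0.03170659 0.14965536]
0 -0.001 term front(350) [318.8 345.7] flange top front(267) [318.7 269.1] foot front(262) [318.7 262.7]
0 0 term front(350) [318.8 342.9] flange top front(267) [318.7 266.9] foot front(262) [318.7 260.8]
0 0.001 term front(350) [318.8 340.1] flange top front(267) [318.7 264.8] foot front(262) [318.7 258.9]
0.002 -0.001 term front(350) [318.8 342.3] flange top front(267) [318.7 267.5] foot front(262) [318.7 261.4]
0.002 0 term front(350) [318.8 339.5] flange top front(267) [318.7 265.3] foot front(262) [318.7 259.5]
0.002 0.001 term front(350) [318.8 336.7] flange top front(267) [318.7 263.2] foot front(262) [318.7 257.6]
port [[0.50785874 0.0255281  0.06      ]]
t 6.2333 p [0.5057 0.0317 0.1497] J [-0.34  0.42  0.23  1.99 -0.14  0.75  1.59] F [-0.7 -0.3 -0.9] yaw of tool y 92.32 tilt [-1.2e-03 -7.0e-04 -1.0e+00] gap 11.457134853997475 44.045453667640686
delta tool mm [-2.  -0.3 -0.3]
```

```bash
python3 - <<'E'
from h import *
c=cam("wrist");q=manip.state();p=q["ee_pos"];Rm=R.from_quat(q["tool_rot"]).as_matrix()
im,d=manip.camera("wrist");cv2.imwrite("pics/w4.png",im[:,:,::-1]);print("p",p,manip.state()["ee_pos"])
P=lambda v:proj(c,p+Rm@np.array(v))[0].round(1)
print("flange",P([.012,0,.0184]),"foot",P([.007,0,.0404]),"port",proj(c,(.5077,.0315,.06)))
col=im[215:300,316:322].mean((1,2)).astype(int);print([(215+i,int(x)) for i,x in enumerate(col)])
g=cv2.cvtColor(im,cv2.COLOR_RGB2GRAY);h=cv2.cvtColor(im,cv2.COLOR_RGB2HSV)
m=((g<120)|(h[...,1]>90)).astype(np.uint8); m[262:]=0
n,l,s,ce=cv2.connectedComponentsWithStats(m[200:,270:370])
print([(s[i]+[270,200,0,0,0],ce[i]+[270,200]) for i in range(1,n) if s[i,4]>100])
E
```

```text
p [0.50567398 0.03170659 0.14965536] [0.50590815 0.03029628 0.14983477]
flange [318.7 266.9] foot [318.7 260.8] port [[318.32051537 248.12592104]]
[(215, 161), (216, 161), (217, 161), (218, 160), (219, 160), (220, 160), (221, 160), (222, 160), (223, 160), (224, 160), (225, 160), (226, 161), (227, 161), (228, 161), (229, 162), (230, 162), (231, 162), (232, 163), (233, 162), (234, 160), (235, 156), (236, 153), (237, 149), (238, 150), (239, 150), (240, 150), (241, 149), (242, 149), (243, 149), (244, 149), (245, 150), (246, 150), (247, 149), (248, 150), (249, 150), (250, 147), (251, 123), (252, 81), (253, 81), (254, 81), (255, 80), (256, 80), (257, 80), (258, 81), (259, 79), (260, 82), (261, 94), (262, 103), (263, 55), (264, 54), (265, 71), (266, 93), (267, 126), (268, 172), (269, 181), (270, 175), (271, 140), (272, 93), (273, 93), (274, 94), (275, 96), (276, 93), (277, 89), (278, 78), (279, 76), (280, 94), (281, 96), (282, 96), (283, 93), (284, 93), (285, 94), (286, 96), (287, 95), (288, 82), (289, 45), (290, 48), (291, 46), (292, 76), (293, 121), (294, 128), (295, 128), (296, 128), (297, 128), (298, 128), (299, 127)]
[(array([306, 236,  27,  26, 549]), array([319.09653916, 248.84335155]))]
```

```bash
python3 - <<'E'
import cv2;im=cv2.imread("pics/w4.png")[215:305,265:375];cv2.imwrite("pics/w4c.png",cv2.resize(im,None,fx=6,fy=6,interpolation=cv2.INTER_CUBIC))
E
```

```text
(no output)
```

View pics/w4c.png

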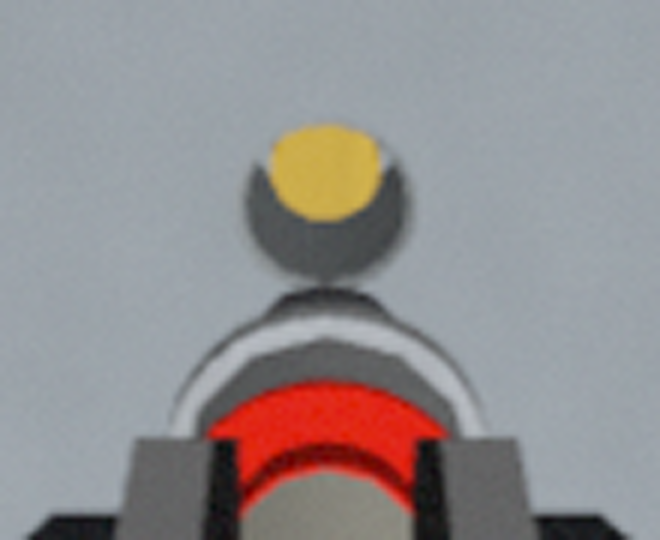

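The crop shows the port centred at (319.1,248.7) and the plug's foot edge at row 263, aligned sideways. A correction of about 1.5 mm is left. Descending to just above the port.

Call:
send_rows(
  motion=[
    [[0, 0, 0], [-1.5, 1, 5], 5],
    [[0, 0, 0], [-1.5, 1, 12], 5],
    [[0, 0, 0], [-1.5, 1, 20], 5],
    [[0, 0, 0], [-1.5, 1, 28], 5],
    [[0, 0, 0], [-1.5, 1, 34], 5],
    [[0, 0, 0], [-1.5, 1, 37], 5],
    [[0, 0, 0], [-1.5, 1, 37], 5],
    [[0, 0, 0], [-1.5, 1, 37], 5],
    [[0, 0, 0], [-1.5, 1, 37], 5],
    [[0, 0, 0], [-1.5, 1, 37], 5],
  ],
)

```text
time: 7.12
ee_pos: [0.508, 0.033, 0.1136]
tool_rot: [-0.02, 1.0, 0.0, 0.0]
ft_force: [-0.0, 0.4, 0.6]
finger_gap: 0.134
grip_force: 44.0
```

```bash
python3 - <<'E'
from h import *
to(.5073,.032,.0814)
c=cam("wrist");q=manip.state();p=q["ee_pos"];Rm=R.from_quat(q["tool_rot"]).as_matrix()
im,d=manip.camera("wrist");cv2.imwrite("pics/w5.png",im[:,:,::-1])
P=lambda v:proj(c,p+Rm@np.array(v))[0].round(1)
print("flange",P([.012,0,.0184]),"foot",P([.007,0,.0404]),"port",proj(c,(.508,.032,.06)), proj(c,(.4995,.032,.06)))
col=im[215:300,316:322].mean((1,2)).astype(int);print([(215+i,int(x)) for i,x in enumerate(col)][::1])
to(.5073,.032,.0814)
E
```

```text
t 7.1167 p [0.508  0.033  0.1136] J [-0.33  0.48  0.22  2.01 -0.16  0.67  1.6 ] F [-0.   0.4  0.6] yaw of tool y 92.24 tilt [ 7.e-04  1.e-04 -1.e+00] gap 11.446919435958618 44.04517471790314
delta tool mm [ 0.7 -1.  32.2]
flange [318.8 266.9] foot [318.7 260.8] port [[316.87303267 264.79576172]] [[317.48096777 249.58299452]]
[(215, 162), (216, 162), (217, 162), (218, 162), (219, 162), (220, 162), (221, 162), (222, 162), (223, 162), (224, 161), (225, 162), (226, 162), (227, 162), (228, 161), (229, 161), (230, 162), (231, 161), (232, 162), (233, 162), (234, 161), (235, 161), (236, 162), (237, 162), (238, 162), (239, 162), (240, 162), (241, 163), (242, 164), (243, 164), (244, 164), (245, 164), (246, 163), (247, 164), (248, 161), (249, 157), (250, 155), (251, 150), (252, 151), (253, 151), (254, 151), (255, 150), (256, 151), (257, 150), (258, 151), (259, 150), (260, 150), (261, 145), (262, 119), (263, 57), (264, 55), (265, 74), (266, 92), (267, 127), (268, 174), (269, 183), (270, 176), (271, 141), (272, 91), (273, 94), (274, 94), (275, 94), (276, 96), (277, 92), (278, 79), (279, 79), (280, 97), (281, 96), (282, 97), (283, 94), (284, 92), (285, 96), (286, 95), (287, 95), (288, 84), (289, 50), (290, 45), (291, 50), (292, 77), (293, 123), (294, 129), (295, 130), (296, 129), (297, 129), (298, 128), (299, 129)]
t 7.1667 p [0.508  0.033  0.1137] J [-0.33  0.48  0.22  2.01 -0.16  0.67  1.6 ] F [-0.7 -0.6 -0.7] yaw of tool y 92.24 tilt [ 8.e-04  2.e-04 -1.e+00] gap 11.548875584238846 44.045639634132385
delta tool mm [ 0.7 -1.  32.3]
```

Call:
send_rows(
  motion=[
    [[0, 0, 0], [0.5, -0.8, 0], 5],
    [[0, 0, 0], [0.7, -1, 0], 5],
    [[0, 0, 0], [0.7, -1, 3], 5],
    [[0, 0, 0], [0.7, -1, 6], 5],
    [[0, 0, 0], [0.7, -1, 9], 5],
    [[0, 0, 0], [0.7, -1, 11], 5],
    [[0, 0, 0], [0.7, -1, 13], 5],
    [[0, 0, 0], [0.7, -1, 15], 5],
    [[0, 0, 0], [0.7, -1, 16], 5],
    [[0, 0, 0], [0.7, -1, 17], 5],
  ],
)

```text
time: 8.0
ee_pos: [0.507, 0.0318, 0.0961]
tool_rot: [-0.019, 1.0, -0.0, -0.0]
ft_force: [-0.3, 0.6, 0.4]
finger_gap: 0.133
grip_force: 44.0
```

```bash
python3 - <<'E'
from h import *
to(.5073,.032,.0814)
E
```

```text
t 8.0 p [0.507  0.0318 0.0961] J [-0.32  0.51  0.21  2.02 -0.17  0.63  1.61] F [-0.3  0.6  0.4] yaw of tool y 92.23 tilt [-1.e-04 -1.e-04 -1.e+00] gap 11.38517219711499 44.04556632041931
delta tool mm [-0.3  0.1 14.7]
```

Call:
send_rows(
  motion=[
    [[0, 0, 0], [0, 0, 1], 5],
    [[0, 0, 0], [0, 0, 2], 5],
    [[0, 0, 0], [0, 0, 3.2], 5],
    [[0, 0, 0], [0, 0, 4.4], 5],
    [[0, 0, 0], [0, 0, 5.6], 5],
    [[0, 0, 0], [0, 0, 6.8], 5],
    [[0, 0, 0], [0, 0, 8], 5],
    [[0, 0, 0], [0, 0, 9], 5],
    [[0, 0, 0], [0, 0, 10], 5],
    [[0, 0, 0], [0, 0, 11], 5],
  ],
)

```text
time: 8.83
ee_pos: [0.5072, 0.0319, 0.0855]
tool_rot: [-0.019, 1.0, 0.0, 0.0]
ft_force: [-1.0, -1.1, 4.3]
finger_gap: 0.134
grip_force: 44.2
```

Call:
send_rows(
  motion=[
    [[0, 0, 0], [0, 0, 0.3], 5],
    [[0, 0, 0], [0, 0, 0.6], 5],
    [[0, 0, 0], [0, 0, 0.9], 5],
    [[0, 0, 0], [0, 0, 1.2], 5],
    [[0, 0, 0], [0, 0, 1.5], 5],
    [[0, 0, 0], [0, 0, 1.8], 5],
    [[0, 0, 0], [0, 0, 2], 5],
    [[0, 0, 0], [0, 0, 2], 5],
    [[0, 0, 0], [0, 0, 2], 5],
    [[0, 0, 0], [0, 0, 2], 5],
  ],
)

```text
time: 9.67
ee_pos: [0.5071, 0.0319, 0.0833]
tool_rot: [-0.02, 1.0, -0.0, 0.0]
ft_force: [-0.2, 0.2, 4.1]
finger_gap: 0.132
grip_force: 44.2
```

```bash
python3 - <<'E'
from h import *
to(.5073,.032,.0814)
E
```

```text
t 9.6667 p [0.5071 0.0319 0.0833] J [-0.31  0.53  0.2   2.02 -0.18  0.61  1.62] F [-0.2  0.2  4.1] yaw of tool y 92.24 tilt [ 1.e-04 -0.e+00 -1.e+00] gap 11.26020175262245 44.153831005096436
delta tool mm [-0.2  0.1  1.9]
```

Drag is about 4–5 N, so it is on the contact. Pushing on in small steps until the force rises.

Call:
send_rows(
  motion=[
    [[0, 0, 0], [0, 0, 0.2], 5],
    [[0, 0, 0], [0, 0, 0.4], 5],
    [[0, 0, 0], [0, 0, 0.6], 5],
    [[0, 0, 0], [0, 0, 0.8], 5],
    [[0, 0, 0], [0, 0, 1], 5],
    [[0, 0, 0], [0, 0, 1.1], 5],
    [[0, 0, 0], [0, 0, 1.2], 5],
    [[0, 0, 0], [0, 0, 1.3], 5],
    [[0, 0, 0], [0, 0, 1.4], 5],
    [[0, 0, 0], [0, 0, 1.4], 5],
  ],
)

```text
time: 10.5
ee_pos: [0.507, 0.0319, 0.0819]
tool_rot: [-0.02, 1.0, 0.0, 0.0]
ft_force: [1.0, -0.1, 3.8]
finger_gap: 0.132
grip_force: 44.2
```

Call:
send_rows(
  motion=[
    [[0, 0, 0], [0, 0, 0.1], 5],
    [[0, 0, 0], [0, 0, 0.2], 5],
    [[0, 0, 0], [0, 0, 0.3], 5],
    [[0, 0, 0], [0, 0, 0.4], 5],
    [[0, 0, 0], [0, 0, 0.5], 5],
    [[0, 0, 0], [0, 0, 0.6], 5],
    [[0, 0, 0], [0, 0, 0.6], 5],
    [[0, 0, 0], [0, 0, 0.6], 5],
    [[0, 0, 0], [0, 0, 0.6], 5],
    [[0, 0, 0], [0, 0, 0.6], 5],
  ],
)

```text
time: 11.33
ee_pos: [0.507, 0.0319, 0.0814]
tool_rot: [-0.019, 1.0, 0.0, 0.0]
ft_force: [-0.9, 0.5, 5.6]
finger_gap: 0.13
grip_force: 44.3
```

Call:
send_rows(
  motion=[
    [[0, 0, 0], [0, 0, 0.1], 5],
    [[0, 0, 0], [0, 0, 0.2], 5],
    [[0, 0, 0], [0, 0, 0.3], 5],
    [[0, 0, 0], [0, 0, 0.4], 5],
    [[0, 0, 0], [0, 0, 0.5], 5],
    [[0, 0, 0], [0, 0, 0.6], 5],
    [[0, 0, 0], [0, 0, 0.6], 5],
    [[0, 0, 0], [0, 0, 0.6], 5],
    [[0, 0, 0], [0, 0, 0.6], 5],
    [[0, 0, 0], [0, 0, 0.6], 5],
  ],
)

```text
time: 12.17
ee_pos: [0.5071, 0.0319, 0.0813]
tool_rot: [-0.019, 1.0, 0.0, 0.0]
ft_force: [-1.7, -1.0, 11.8]
finger_gap: 0.134
grip_force: 45.0
```

Call:
send_rows(
  motion=[
    [[0, 0, 0], [0, 0, 0.1], 5],
    [[0, 0, 0], [0, 0, 0.2], 5],
    [[0, 0, 0], [0, 0, 0.3], 5],
    [[0, 0, 0], [0, 0, 0.4], 5],
    [[0, 0, 0], [0, 0, 0.5], 5],
    [[0, 0, 0], [0, 0, 0.6], 5],
    [[0, 0, 0], [0, 0, 0.6], 5],
    [[0, 0, 0], [0, 0, 0.6], 5],
    [[0, 0, 0], [0, 0, 0.6], 5],
    [[0, 0, 0], [0, 0, 0.6], 5],
  ],
)

```text
time: 13.0
ee_pos: [0.5072, 0.0319, 0.0812]
tool_rot: [-0.019, 1.0, 0.0, 0.0]
ft_force: [-4.5, -1.5, 19.0]
finger_gap: 0.132
grip_force: 45.7
```

The force rises with no motion at z = 0.0813 m, where the flange meets the top, so the plug is home. Easing off, releasing, and lifting clear.

Call:
send_rows(
  motion=[
    [[0, 0, 0], [0, 0, -0.4], 5],
    [[0, 0, 0], [0, 0, -0.8], 5],
    [[0, 0, 0], [0, 0, -0.8], 20],
    [[0, 0, 0], [0, 0, -0.8], 30],
    [[0, 0, 0], [0, 0, -0.8], 36],
    [[0, 0, 0], [0, 0, -0.8], 36],
    [[0, 0, 0], [0, 0, -0.8], 36],
    [[0, 0, 0], [0, 0, -0.8], 36],
    [[0, 0, 0], [0, 0, -2], 36],
    [[0, 0, 0], [0, 0, -5], 36],
  ],
)

```text
time: 13.83
ee_pos: [0.5067, 0.0318, 0.0849]
tool_rot: [-0.02, 1.0, -0.0, -0.0]
ft_force: [0.6, -0.4, 0.2]
finger_gap: 0.424
grip_force: 0.0
```

Call:
send_rows(
  motion=[
    [[0, 0, 0], [0, 0, -8], 36],
    [[0, 0, 0], [0, 0, -18], 36],
    [[0, 0, 0], [0, 0, -30], 36],
    [[0, 0, 0], [0, 0, -45], 36],
    [[0, 0, 0], [0, 0, -60], 36],
    [[0, 0, 0], [0, 0, -72], 36],
    [[0, 0, 0], [0, 0, -80], 36],
    [[0, 0, 0], [0, 0, -80], 36],
    [[0, 0, 0], [0, 0, -80], 36],
    [[0, 0, 0], [0, 0, -80], 36],
  ],
)

```text
time: 14.67
ee_pos: [0.5066, 0.0319, 0.1647]
tool_rot: [-0.02, 1.0, -0.0, -0.0]
ft_force: [1.0, 0.6, -0.2]
finger_gap: 0.418
grip_force: 0.0
```

```bash
python3 - <<'E'
from h import *
c=cam("wrist");im,d=manip.camera("wrist");s,ds=manip.camera("scene")
to(.503,.1417,.15)
A=cv2.resize(im[200:400,240:440],(400,400),interpolation=cv2.INTER_CUBIC);B=cv2.resize(s[130:230,250:350],(400,400),interpolation=cv2.INTER_CUBIC)
cv2.imwrite("pics/home.png",np.hstack([A,B])[:,:,::-1])
cv2.imwrite("pics/w6.png",im[:,:,::-1])
print(proj(c,[(.508,.032,.063),(.496,.032,.063),(.508,.032,.115),(.503,.1417,.102)]),proj(cam("scene"),[(.508,.032,.06),(.508,.032,.115)]))
E
```

```text
t 14.7667 p [0.5065 0.0318 0.1644] J [-0.35  0.39  0.24  1.98 -0.13  0.78  1.58] F [-0.  -0.4  0.2] yaw of tool y 92.24 tilt [-1.3e-03 -3.0e-04 -1.0e+00] gap 35.98325566438758 0.0
delta tool mm [ -0.9 110.   14.4]
[[318.7807706  241.59581281]
 [319.50958287 223.69076822]
 [318.82205489 270.17438505]
 [517.05742843 260.55604483]] [[300.32589456 187.85818479]
 [299.13357084 163.63658232]]
```

View pics/home.png

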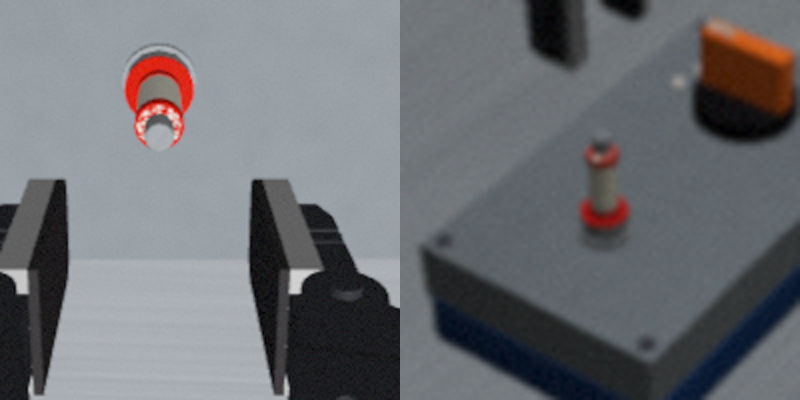

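The pictures show the plug standing in the port with its flange flush (wrist terminal about (319,267), scene base about (301,188)). Moving over the dial.

Call:
send_rows(
  motion=[
    [[0, 0, 0], [0, 15, 0], 36],
    [[0, 0, 0], [0, 35, 0], 36],
    [[0, 0, 0], [0, 60, 0], 36],
    [[0, 0, 0], [-1, 85, 0], 36],
    [[0, 0, 0], [-1, 102, 0], 36],
    [[0, 0, 0], [-1, 110, 0], 36],
    [[0, 0, 0], [-1, 110, 0], 36],
    [[0, 0, 0], [-1, 110, 0], 36],
    [[0, 0, 0], [-1, 110, 0], 36],
    [[0, 0, 0], [-1, 110, 0], 36],
  ],
)

```text
time: 15.6
ee_pos: [0.5038, 0.1401, 0.165]
tool_rot: [-0.018, 1.0, -0.0, -0.0]
ft_force: [-0.5, -0.3, 0.4]
finger_gap: 0.423
grip_force: 0.0
```

```bash
python3 - <<'E'
from h import *
to(.503,.1417,.081)
c=cam("wrist");im,d=manip.camera("wrist");cv2.imwrite("pics/w7.png",im[:,:,::-1])
h=cv2.cvtColor(im,cv2.COLOR_RGB2HSV)
K,k1,o,Rm=c
v,u=np.mgrid[0:480,0:640];_,r=ray(c,np.c_[u.ravel(),v.ravel()]);X=o+r*d.ravel()[:,None]
m=(X[:,2]>.099)&(X[:,2]<.106)&(np.hypot(X[:,0]-.503,X[:,1]-.142)<.04)
P=onz(c,np.c_[u.ravel(),v.ravel()][m],.102)[:,:2]*1000
print(m.sum(),P.min(0),P.max(0),cv2.minAreaRect(P.astype(np.float32)),np.median(X[m,2]))
for n,lo,hi in(("red",(0,170,100),(4,255,255)),("orange",(5,180,120),(15,255,255)),("yel",(20,120,120),(32,255,255)),("white",(0,0,225),(180,40,255))):
    for s,ce in blobs(im,lo,hi,15)[0]:
        if s[4]<4000: print(n,s,ce,onz(c,ce,.06)[0].round(4))
E
```

```text
t 15.6 p [0.5038 0.1401 0.165 ] J [-0.53  0.41  0.21  1.94 -0.12  0.8   1.36] F [-0.5 -0.3  0.4] yaw of tool y 92.11 tilt [-2.e-04 -8.e-04 -1.e+00] gap 36.121784890465094 0.0
delta tool mm [ 0.7  1.7 84. ]
1732 [479.18844137 135.03557716] [526.79437262 147.84408423] ((502.96282958984375, 141.5204315185547), (47.397891998291016, 11.578246116638184), 1.7755459547042847) 0.10200815684943185
red [372, 210, 15, 14, 162] [379.1, 216.5] [0.4879 0.1785 0.06  ]
red [129, 226, 35, 33, 476] [150.1, 239.3] [0.5088 0.0293 0.06  ]
red [109, 247, 27, 25, 255] [124.6, 256.6] [0.5215 0.0113 0.06  ]
orange [311, 207, 22, 13, 120] [321.4, 211.7] [0.4861 0.1411 0.06  ]
orange [311, 228, 1, 40, 40] [311.0, 247.5] [0.5106 0.1352 0.06  ]
orange [461, 455, 14, 3, 37] [467.0, 456.1] [0.6772 0.2625 0.06  ]
orange [457, 459, 38, 21, 323] [474.4, 470.0] [0.6906 0.2702 0.06  ]
yel [361, 191, 11, 11, 92] [366.3, 195.8] [0.4748 0.1693 0.06  ]
yel [318, 221, 12, 75, 361] [326.3, 266.8] [0.5238 0.1458 0.06  ]
white [317, 173, 9, 9, 64] [321.2, 176.9] [0.4638 0.1401 0.06  ]
white [342, 178, 9, 9, 65] [346.0, 181.8] [0.4663 0.1559 0.06  ]
white [319, 220, 6, 28, 168] [321.5, 233.5] [0.5007 0.1417 0.06  ]
white [152, 450, 34, 30, 266] [171.6, 463.1] [0.6925 0.031  0.06  ]
```

Call:
send_rows(
  motion=[
    [[0, 0, 0], [0.7, 1.5, 5], 36],
    [[0, 0, 0], [0.7, 1.5, 18], 36],
    [[0, 0, 0], [0.7, 1.5, 33], 36],
    [[0, 0, 0], [0.7, 1.5, 48], 36],
    [[0, 0, 0], [0.7, 1.5, 60], 36],
    [[0, 0, 0], [0.7, 1.5, 70], 36],
    [[0, 0, 0], [0.7, 1.5, 77], 36],
    [[0, 0, 0], [0.7, 1.5, 81], 36],
    [[0, 0, 0], [0.7, 1.5, 83], 36],
    [[0, 0, 0], [0.7, 1.5, 83], 36],
  ],
)

```text
time: 16.48
ee_pos: [0.503, 0.1432, 0.082]
tool_rot: [-0.019, 1.0, -0.0, 0.0]
ft_force: [1.1, 0.7, 0.4]
finger_gap: 0.42
grip_force: 0.0
```

```bash
python3 -c "
from h import *
to(.503,.1416,.081)"
```

```text
t 16.4833 p [0.503  0.1432 0.082 ] J [-0.5   0.55  0.18  1.98 -0.16  0.62  1.39] F [1.1 0.7 0.4] yaw of tool y 92.23 tilt [ 0. -0. -1.] gap 35.85134322866358 0.0
delta tool mm [ 0.1 -1.6  1. ]
```

Call:
send_rows(
  motion=[
    [[0, 0, 0], [0, -1.2, 0], 30],
    [[0, 0, 0], [0, -1.5, 0], 24],
    [[0, 0, 0], [0, -1.5, 0], 18],
    [[0, 0, 0], [0, -1.5, 0], 14],
    [[0, 0, 0], [0, -1.5, 0], 10],
    [[0, 0, 0], [0, -1.5, 0], 5],
    [[0, 0, 0], [0, -1.5, 0], 5],
    [[0, 0, 0], [0, -1.5, 0], 5],
    [[0, 0, 0], [0, -1.5, 0], 5],
    [[0, 0, 0], [0, -1.5, 0], 5],
  ],
  grip_force=55,
)

```text
time: 17.32
ee_pos: [0.5033, 0.1416, 0.0826]
tool_rot: [-0.019, 1.0, -0.0, 0.0]
ft_force: [-1.4, -2.1, 5.5]
finger_gap: 0.125
grip_force: 55.4
```

```bash
python3 -c "
from h import *
to(.503,.1416,.081);print(manip.state()['ft_torque'])"
```

```text
t 17.3167 p [0.5033 0.1416 0.0826] J [-0.5   0.55  0.18  1.98 -0.16  0.62  1.39] F [-1.4 -2.1  5.5] yaw of tool y 92.23 tilt [ 5.e-04 -0.e+00 -1.e+00] gap 10.709514777021253 55.442644357681274
delta tool mm [0.3 0.  1.6]
[-0.23161713  0.30832684  0.10037804]
```

Call:
send_rows(
  motion=[
    [[0, 0, 3], [0, 0, 0], 5],
    [[0, 0, 7], [0, 0, 0], 5],
    [[0, 0, 11], [0, 0, 0], 5],
    [[0, 0, 15], [0, 0, 0], 5],
    [[0, 0, 19], [0, 0, 0], 5],
    [[0, 0, 23], [0, 0, 0], 5],
    [[0, 0, 27], [0, 0, 0], 5],
    [[0, 0, 31], [0, 0, 0], 5],
    [[0, 0, 35], [0, 0, 0], 5],
    [[0, 0, 38], [0, 0, 0], 5],
  ],
)

```text
time: 18.15
ee_pos: [0.5035, 0.1424, 0.0827]
tool_rot: [0.305, 0.952, -0.0, 0.001]
ft_force: [-0.8, -1.3, 6.1]
finger_gap: 0.127
grip_force: 83.9
```

```bash
python3 -c "
from h import *
to(.503,.1416,.081);print(manip.state()['ft_torque'])"
```

```text
t 18.15 p [0.5035 0.1424 0.0827] J [-0.64  0.57  0.35  1.99 -0.32  0.63  0.87] F [-0.8 -1.3  6.1] yaw of tool y 54.45 tilt [ 1.3e-03 -6.0e-04 -1.0e+00] gap 10.843039913558263 83.85347474366426
delta tool mm [-0.  -0.9  1.7]
[-0.12233044  0.14401597  1.97696172]
```

```bash
python3 - <<'E'
from h import *
s,ds=manip.camera("scene");t,d=manip.camera("top");c=cam("wrist");w,d=manip.camera("wrist")
q=manip.state();print(q["ft_torque"],q["ft_force"],q["grip_force"],q["qvel"].round(3))
cv2.imwrite("pics/w8.png",w[:,:,::-1])
o=np.zeros((480,800,3),np.uint8);o[:360,:480]=cv2.resize(w[150:450,120:520],(480,360));o[:320,480:]=cv2.resize(s[100:200,290:390],(320,320),interpolation=cv2.INTER_CUBIC)
cv2.imwrite("pics/d.png",o[:,:,::-1])
for n,lo,hi in(("orange",(5,180,90),(15,255,255)),):
    for st,ce in blobs(w,lo,hi,15)[0]: print(n,st,ce,onz(c,ce,.102)[0].round(4))
E
```

```text
[-0.00120662  0.03300369  0.75726333] [ 0.07303048 -0.47965595  5.72616855] 56.55197560787201 [ 0.008 -0.002 -0.003  0.    -0.012  0.    -0.005]
orange [300, 249, 15, 28, 119] [305.1, 262.6] [0.4782 0.1543 0.102 ]
orange [311, 249, 10, 10, 30] [314.5, 251.9] [0.477 0.159 0.102]
orange [318, 251, 16, 21, 75] [326.4, 259.4] [0.4814 0.1607 0.102 ]
orange [315, 258, 7, 8, 21] [317.5, 262.3] [0.4805 0.1577 0.102 ]
orange [303, 306, 1, 15, 15] [303.0, 313.0] [0.4927 0.1428 0.102 ]
```

View pics/d.png

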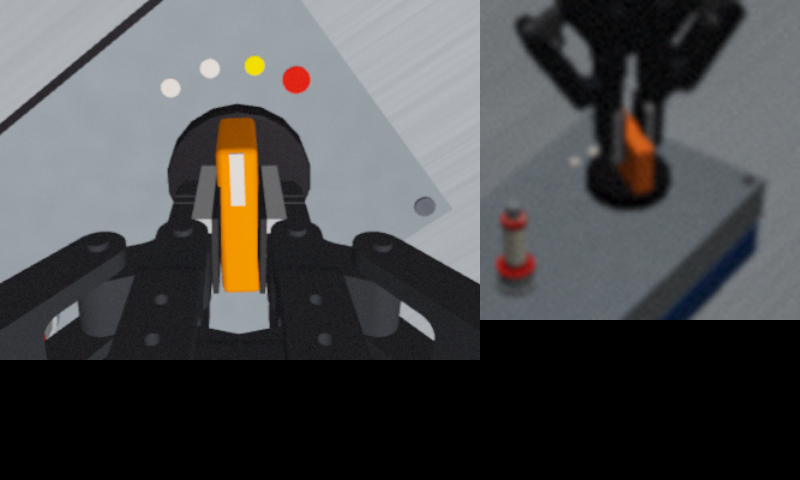

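The wrist view shows the bar turned within the pads with its pointer between the yellow neighbour dots, and the plug still home in the scene view. The torque was a moving transient. Turning on slowly.

Call:
send_rows(
  motion=[
    [[0, 0, 1.5], [0, -0.2, 0], 5],
    [[0, 0, 3], [0, -0.4, 0], 5],
    [[0, 0, 4.5], [0, -0.6, 0], 5],
    [[0, 0, 6], [0, -0.8, 0], 5],
    [[0, 0, 7.5], [0, -0.8, 0], 5],
    [[0, 0, 9], [0, -0.8, 0], 5],
    [[0, 0, 10.5], [0, -0.8, 0], 5],
    [[0, 0, 12], [0, -0.8, 0], 5],
    [[0, 0, 13.5], [0, -0.8, 0], 5],
    [[0, 0, 15], [0, -0.8, 0], 5],
  ],
)

```text
time: 19.13
ee_pos: [0.5037, 0.1426, 0.0826]
tool_rot: [0.429, 0.903, 0.001, 0.001]
ft_force: [2.0, 4.9, 4.9]
finger_gap: 0.125
grip_force: 58.6
```

Call:
send_rows(
  motion=[
    [[0, 0, 2], [0, 0, 0], 5],
    [[0, 0, 4], [0, 0, 0], 5],
    [[0, 0, 6], [0, 0, 0], 5],
    [[0, 0, 8], [0, 0, 0], 5],
    [[0, 0, 10], [0, 0, 0], 5],
    [[0, 0, 11.5], [0, 0, 0], 5],
    [[0, 0, 12.5], [0, 0, 0], 5],
    [[0, 0, 13], [0, 0, 0], 5],
    [[0, 0, 13], [0, 0, 0], 5],
    [[0, 0, 13], [0, 0, 0], 5],
  ],
)

```text
time: 19.97
ee_pos: [0.504, 0.1428, 0.0826]
tool_rot: [0.529, 0.849, 0.002, 0.001]
ft_force: [3.0, 4.9, 4.2]
finger_gap: 0.125
grip_force: 55.3
```

```bash
cat > bar.py <<'E'
from h import *
to(.503,.1416,.081);print(manip.state()['ft_torque'])
c=cam("wrist");w,d=manip.camera("wrist");cv2.imwrite("pics/w9.png",w[:,:,::-1])
v,u=np.mgrid[0:480,0:640];_,r=ray(c,np.c_[u.ravel(),v.ravel()]);X=c[2]+r*d.ravel()[:,None]
h=cv2.cvtColor(w,cv2.COLOR_RGB2HSV).reshape(-1,3).astype(int)
isb=((h[:,0]>=4)&(h[:,0]<=26)&(h[:,1]>150))|((h[:,1]<50)&(h[:,2]>190))
m=(X[:,2]>.0995)&(X[:,2]<.1045)&(np.hypot(X[:,0]-.503,X[:,1]-.1416)<.028)&isb
P=X[m,:2]*1000
vx,vy,x0,y0=cv2.fitLine(P.astype(np.float32),cv2.DIST_HUBER,0,.01,.01).ravel()
print(m.sum(),"bar axis deg",np.degrees(np.arctan(vy/vx)),x0,y0,cv2.minAreaRect(P.astype(np.float32)))
E
python3 bar.py
```

```text
t 19.9667 p [0.504  0.1428 0.0826] J [-0.73  0.59  0.48  2.   -0.44  0.65  0.49] F [3.  4.9 4.2] yaw of tool y 26.12 tilt [ 0.003   0.0023 -1.    ] gap 10.654448176429524 55.31112849712372
delta tool mm [-0.6 -1.5  1.6]
[ 1.10887529 -0.59839744  0.18197445]
3689 bar axis deg -63.748146 502.83655 143.22 ((503.5728759765625, 141.90478515625), (11.858755111694336, 48.30549240112305), 26.062034606933594)
```

Call:
send_rows(
  motion=[
    [[0, 0, 0.6], [0.1, 0.2, 0], 5],
    [[0, 0, 1.2], [0.2, 0.4, 0], 5],
    [[0, 0, 1.8], [0.3, 0.5, 0], 5],
    [[0, 0, 2.3], [0.3, 0.5, 0], 5],
    [[0, 0, 2.7], [0.3, 0.5, 0], 5],
    [[0, 0, 2.7], [0.3, 0.5, 0], 5],
    [[0, 0, 2.7], [0.3, 0.5, 0], 5],
    [[0, 0, 2.7], [0.3, 0.5, 0], 5],
    [[0, 0, 2.7], [0.3, 0.5, 0], 5],
    [[0, 0, 2.7], [0.3, 0.5, 0], 5],
  ],
)

```text
time: 20.85
ee_pos: [0.5041, 0.1428, 0.0826]
tool_rot: [0.549, 0.836, 0.001, 0.0]
ft_force: [1.8, 4.7, 5.4]
finger_gap: 0.128
grip_force: 55.5
```

```bash
python3 bar.py
```

```text
t 20.85 p [0.5041 0.1428 0.0826] J [-0.74  0.6   0.49  2.   -0.45  0.65  0.46] F [1.8 4.7 5.4] yaw of tool y 23.4 tilt [ 0.0024  0.0019 -1.    ] gap 10.946963950478024 55.4928982257843
delta tool mm [-0.7 -1.5  1.6]
[ 1.03477421 -0.56545572  0.12281344]
3704 bar axis deg -66.41915 502.9666 143.29716 ((503.6291809082031, 141.8505401611328), (12.087347984313965, 48.08529281616211), 23.777170181274414)
```

```bash
python3 -c "
from cell import manip
print(manip.close_job())"
```

```text
the job is handed in; nothing more can be done
None
```

The job is handed in: the red-banded plug was pushed home (force rose to 19 N with no further travel, flange flush), and the gripper is holding the dial at the third click, measured at about 1.20 rad, after about 21 s of robot time.

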